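Thread the stirrer shaft through both guide bushings and hold it

TASK

The stirrer needs its shaft back: take the longest of the three steel rods out of the white block and lower it foot first through the upper and then the lower bushing of the guide stand, until its foot hangs about midway between the lower bushing and the stand's base plate. Finish holding it there, upright in both bushings and carried only by the gripper, so that a colleague can fit the drive; do not let go. Leave the other two rods in their holes and the glassware, jar, bottle and stopper where they are.

Things in the scene. Friction and masses are not known exactly. Their poses are not given: they have to be found in the camera images.
- long_rod: The longest rod: plain steel, round, 12 mm diameter, 165 mm long, about 0.12 kg, standing upright in one of the block's three holes (which one varies). Origin at the centre of its foot (lower end), z axis along the rod to its top. The last 7 mm of the foot taper to 8 mm diameter. Thin dark rings 6 and 36 mm below the top. The lowest 40 mm are inside the block.
- medium_rod: Steel rod like the longest but 115 mm long, in another hole of the block; stays there. Origin at the centre of its foot, z axis along the rod.
- short_rod: Steel rod like the longest but 90 mm long, in another hole of the block; stays there. Origin at the centre of its foot, z axis along the rod.
- rod_block: White plastic block fixed to the worktop, 40 mm (its x) by 160 mm (its y) by 50 mm high, with three blind holes of 14.5 mm diameter and 40 mm depth along its y axis at y = -55, 0 and +55 mm; a rod stands with its foot 10 mm above the worktop. Origin at the centre of the underside, z up.
- guide_stand: Guide stand fixed to the worktop: grey base plate 110 x 90 mm, 12 mm thick (x from -35 to +75 mm, y +-45 mm), a steel column 138 mm high and 18 mm in diameter at x = +55 mm, and two aluminium arms that each carry a dark steel bushing, one exactly above the other. Origin on the worktop, vertically below the common axis of the bushings; z up along this axis, x towards the column. Nothing of the stand is higher than 138 mm.
- upper_bushing (a point): Centre of the upper bushing's mouth (its top rim), 130 mm above the worktop, axes as the guide stand. Each bushing is 18 mm long with a straight bore of 15 mm diameter; the top 6 mm flare to 23 mm; 29 mm outside diameter at the rim. The upper one reaches from 112 to 130 mm above the worktop, the lower one from 60 to 78 mm.
- lower_bushing (a point): Centre of the lower end of the lower bushing's bore, 60 mm above the worktop and 48 mm above the top of the base plate, axes as the guide stand.
- jar: Bystander: sample jar with a blue-green screw lid, 59 mm diameter, 65 mm high, at the far right. Origin at the centre of its underside.
- drop_bottle: Bystander: small brown bottle with a white cap, 40 mm diameter, 78 mm high, at the front left. Origin at the centre of its underside.
- beaker: Bystander: clear beaker, 62 x 69 mm, 80 mm high, left of the sink. Origin at the centre of its underside.
- stopper_b: Bystander: dark grey rubber stopper, 33 mm diameter, 27 mm high, behind the guide stand at the right of the sink. Origin at the centre of its underside.

How it is judged:
By the outcome, as a careful person would: the job done as asked, in the order asked, and still so for the second after the job is handed in, while the arm keeps its last pose, push and grip.
It also fails if it takes over 48 s, if anything falls off the work surface, if the arm or the gripper's body presses on something with over 40 N, if the wrist force passes 120 N, or if a joint passes its speed limit or range.

ROBOT

A 6-joint arm with a two-finger parallel gripper is mounted at the origin on a cart in front of the work surface, level with it; the furniture and walls round the work are solid. World frame = base frame: x ahead of the robot, y to its left, z up, the work surface at z = 0. Lengths are in mm, angles in degrees, forces in N, time in s.
With the tool pointing down it reaches from about 300 to 875 mm from the base axis. Payload 6.4 kg.
Tool frame: the origin (TCP) lies at the very end of the fingers, on their centre line; the grasp point (between the pads) lies 19 mm behind it (grip_depth is the distance from the TCP to the grasp point, in mm); z points along the fingers, x is the direction in which the jaws open and shut, and the axes are right-handed (so a half turn about z gives the same grasp; the last joint's range is limited). The gripper opens to 85 mm and grips with 20 to 120 N. Pads are 22 mm wide; open, the fingers measure 114 mm over their backs; the gripper's body (76 mm by 85 mm) begins 54 mm behind the grasp point. The pads swing forward as they close: fully open they stand 13 mm farther back than shut.
Start: joints at [64.211, 10.359, 92.074, -0, 77.567, -11.82], TCP at [138.788, 558.014, 231.288] pointing down, gripper open.
Joint ranges: [-171.53, 171.53], [-51.25, 118.39], [17.06, 147.69], [-65.23, 245.23], [0, 150.52], [-178.68, 178.68]. Speed limits (degrees/s): [147.25, 147.25, 172.46, 180, 180, 180].

INTERFACE

Orientations are given as [roll, pitch, yaw] about the fixed x, y, z axes, in that order (R = Rz(yaw) Ry(pitch) Rx(roll)).
In Python, from cell import get_state, capture, get_calibration, job_done, grip_depth gives the robot as it stands.
- The arm moves only by the shell command python3 -m inch 'ROWS'. ROWS is JSON, a list of rows, each a list of 3 entries, a list of its own where there are three numbers: the opening, from 0 (shut) to 1 (fully open), then the shift along the tool's x, y, z in mm, then the turn about the tool's z in rad. In form: [[jaw, [x, y, z], turn], ...]. A call has 1 to 10 rows; each row shifts and turns the pose as measured when the row begins, along the tool's axes as they then stand; what a row does not reach is not made up. A row lasts 1/10 s, in which the tool goes at most 50 mm and 8.59 degrees, less where a joint would pass 70% of its speed; a pose out of reach is approached as far as the arm can. A call is refused whole if a number of a shift passes 50 or a number of a turn 0.15, either way. A call with a gripper value outside its range is refused whole. The fingers move at their own pace and stop on an object; the grip force is fixed at half the most. Time passes only in rows, so rows that do not move let the fingers close. It gives the time, the measured TCP pose, the force and the opening at its end, in the units of the state.
- get_state(): the state, without advancing time (a new reading comes with each control period).
- capture(name): name is "scene" or "top" or "wrist"; returns the picture (480x640x3 uint8, red, green, blue); there is no depth.
- get_calibration(name): a dict with "K" (3x3 intrinsics, pixels), "T" (4x4, takes a point from camera to world coordinates); the wrist camera has in their place "tool_from_camera" (4x4, takes a point from camera to tool coordinates, whose origin is the TCP and whose axes are the tool frame's). Camera axes: x right, y down, z forward; pixel columns grow to the right and rows downward; lengths in mm; the calibration is good to about 2 mm. A picture is of the moment at which its call begins: read the wrist's pose just before it. get_calibration takes no time and is no camera call.
- job_done(): hands the job in, once; it reports no verdict.
The state is a dict: "t": time; "joint_pos": joint angles; "joint_vel": joint speeds; "tau": joint torques, N m; "tool_pos": TCP position; "ee_rot": TCP orientation; "contact_force": force on the tool from outside, world axes, zero at the start; "ft_torque": the same for the moment, N m; "finger_gap": finger opening in mm.
Only numpy, scipy, OpenCV 4.12 (cv2) and the standard library are available. Lean on these libraries where they do the work, as an engineer would, in place of code of your own. Each camera call takes 0.05 s, during which the arm holds its last target.

## Working session

There is one attempt and no reset: what is moved stays moved. The work goes in short steps, Python scripts to look and compute and a shell command to move; the robot and the scene stay as the last step left them, time stands still between calls to the robot, and variables do not carry over. Pictures are saved under pics/ and viewed, and the job is handed in when it is done.

```bash
mkdir -p pics; ls; python3 - <<'E'
from cell import *
import cv2
s=get_state();print(s)
for n in ["scene","top","wrist"]:
    im=capture(n);cv2.imwrite(f"pics/{n}0.png",im[:,:,::-1])
    print(n,get_calibration(n))
print(grip_depth)
E
```

```text
pics
{'t': 0.0, 'joint_pos': array([ 6.42102576e+01,  1.04015623e+01,  9.21339422e+01,  1.66750785e-03,
        7.75674080e+01, -1.18192504e+01]), 'joint_vel': array([-0.06180301,  0.04680988,  0.08303963, -0.01758544,  0.00156918,
        0.00410584]), 'tau': array([-1.69605726e-03, -4.44875085e+01, -3.51335835e+01, -2.90816679e-04,
        9.10720060e-03, -1.52986172e-05]), 'tool_pos': array([138.53025924, 557.47649552, 230.36812789]), 'ee_rot': array([-1.79977328e+02,  1.00397140e-01,  7.60291674e+01]), 'contact_force': array([ 1.24646135, -0.33673025, -0.9737088 ]), 'ft_torque': array([-0.03992389, -0.03002275, -0.00349863]), 'finger_gap': 85.0516896656193}
scene {'K': array([[487.73768612,   0.        , 321.01803961],
       [  0.        , 487.73768612, 237.15888789],
       [  0.        ,   0.        ,   1.        ]]), 'T': array([[ 5.71457645e-01, -5.08131145e-01,  6.44390332e-01,
        -2.31125951e+02],
       [-8.20618428e-01, -3.49395537e-01,  4.52225779e-01,
        -4.29558023e+02],
       [-4.64289634e-03, -7.87226459e-01, -6.16646532e-01,
         8.69506484e+02],
   
[... 443 characters left out ...]
e-02, -8.51304235e-02, -9.95991604e-01,
         1.47501057e+03],
       [ 0.00000000e+00,  0.00000000e+00,  0.00000000e+00,
         1.00000000e+00]])}
wrist {'K': array([[429.36195564,   0.        , 322.4305252 ],
       [  0.        , 429.36195564, 244.32788671],
       [  0.        ,   0.        ,   1.        ]]), 'tool_from_camera': array([[ 9.99999886e-01,  4.70252700e-04,  7.95360477e-05,
         1.07173048e+00],
       [-4.72945793e-04,  9.56241894e-01,  2.92576856e-01,
        -7.40542793e+01],
       [ 6.15293557e-05, -2.92576861e-01,  9.56242007e-01,
        -1.40403995e+02],
       [ 0.00000000e+00,  0.00000000e+00,  0.00000000e+00,
         1.00000000e+00]])}
18.700000000000003
```

View pics/scene0.png

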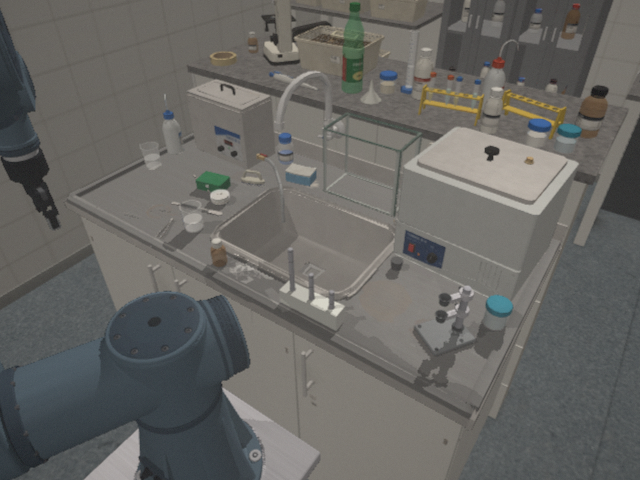

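View pics/top0.png

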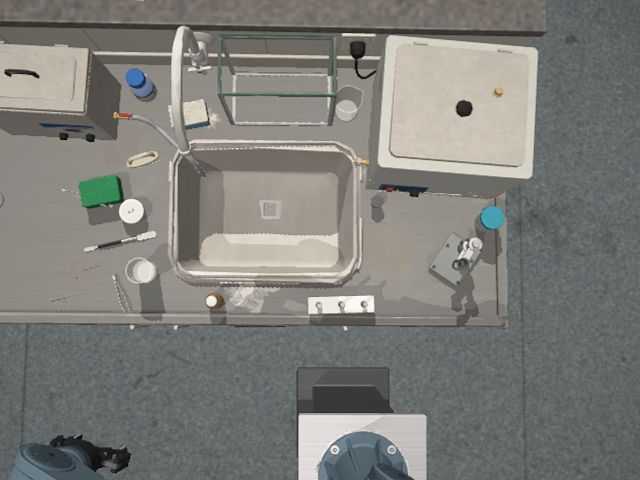

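View pics/wrist0.png

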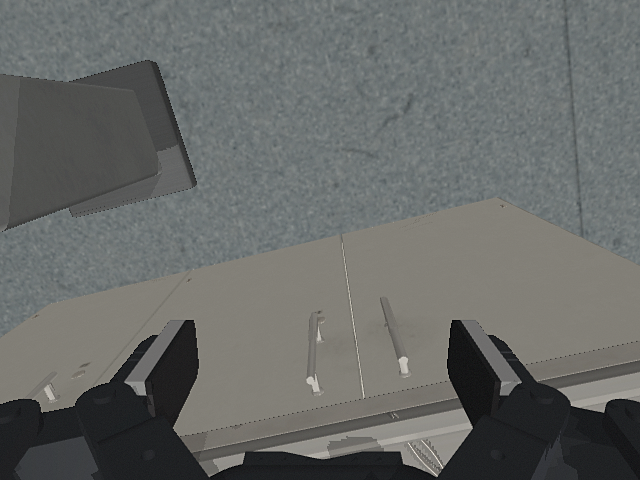

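The scene picture shows the block near (312,303), with the tallest rod in its left hole near (291,270). The stand is near (455,325) and the block in the top view is at (341,304). I'll enlarge both.

```bash
python3 - <<'E'
import cv2,numpy as np
s=cv2.imread('pics/scene0.png');t=cv2.imread('pics/top0.png')
cv2.imwrite('pics/c1.png',cv2.resize(s[235:355,270:430][:, :100],None,fx=6,fy=5,interpolation=cv2.INTER_CUBIC))
cv2.imwrite('pics/c2.png',cv2.resize(t[285:325,300:385],None,fx=9,fy=9,interpolation=cv2.INTER_CUBIC))
cv2.imwrite('pics/c3.png',cv2.resize(t[220:295,420:510],None,fx=8,fy=8,interpolation=cv2.INTER_CUBIC))
cv2.imwrite('pics/c4.png',cv2.resize(s[275:365,405:515],None,fx=6,fy=6,interpolation=cv2.INTER_CUBIC))
E
```

```text
(no output)
```

View pics/c1.png

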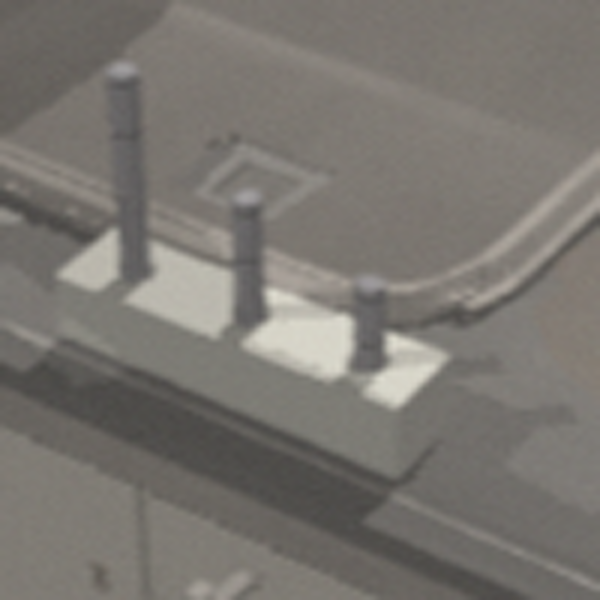

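View pics/c2.png

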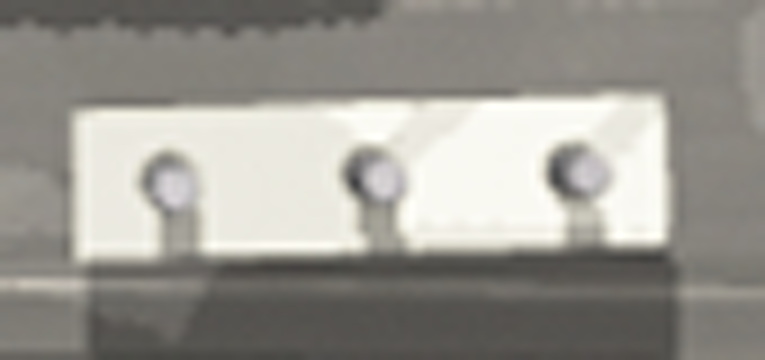

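View pics/c3.png

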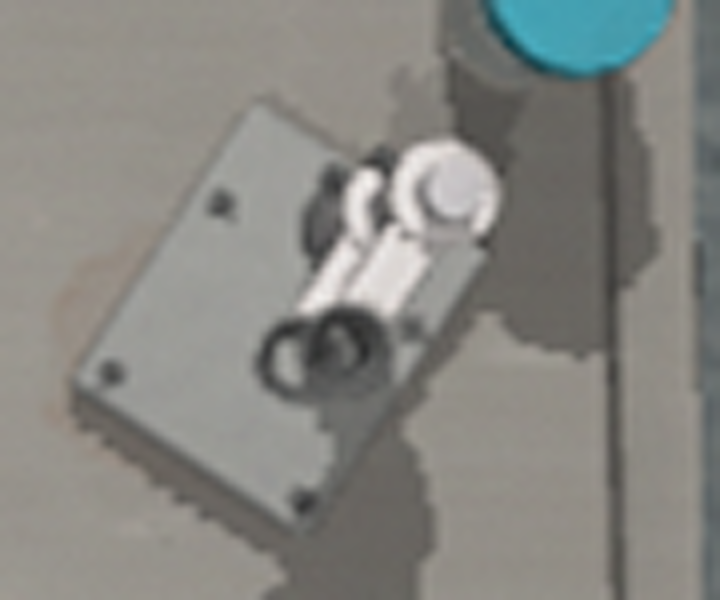

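View pics/c4.png

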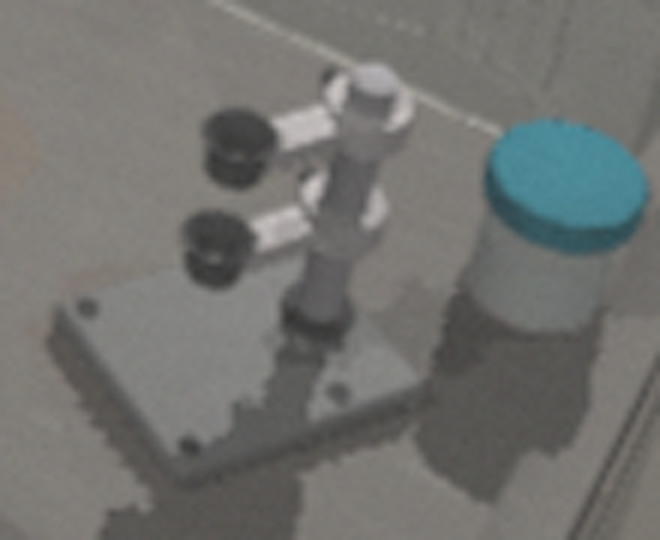

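```bash
cat > h.py <<'E'
import numpy as np,cv2
from cell import *
from scipy.spatial.transform import Rotation as R
def ray(name,uv,T=None):
    c=get_calibration(name)
    if T is None: T=c["T"]
    d=T[:3,:3]@np.linalg.solve(c["K"],[uv[0],uv[1],1.]); return T[:3,3],d
def onz(name,uv,z,T=None):
    o,d=ray(name,uv,T); return o+d*(z-o[2])/d[2]
def wristT(s):
    T=np.eye(4);T[:3,:3]=R.from_euler('xyz',s['ee_rot'],degrees=True).as_matrix();T[:3,3]=s['tool_pos']
    return T@get_calibration("wrist")["tool_from_camera"]
def proj(name,p,T=None):
    c=get_calibration(name)
    if T is None: T=c["T"]
    q=c["K"]@(T[:3,:3].T@(np.array(p)-T[:3,3])); return q[:2]/q[2]
def tri(a,b):
    (o1,d1),(o2,d2)=a,b
    A=np.c_[d1,-d2];l=np.linalg.lstsq(A,o2-o1,rcond=None)[0]
    p,q=o1+d1*l[0],o2+d2*l[1];return (p+q)/2,np.linalg.norm(p-q)
E
python3 - <<'E'
from h import *
np.set_printoptions(precision=1,suppress=True)
print('rod',onz('top',(319.2,305.8),175),onz('scene',(290.5,249),175),tri(ray('top',(319.2,305.8)),ray('scene',(290.5,249))))
print('bush',onz('top',(463.5,262.9),130),onz('scene',(445.2,296.7),130),tri(ray('top',(463.5,262.9)),ray('scene',(445.2,296.7))))
print('col',onz('top',(476.9,244),138),onz('scene',(405+375/6,275+80/6),138))
B=[onz('top',(300+x/9,285+y/9),50) for x,y in [(75,108),(665,95),(668,247),(78,258)]];print(np.array(B),np.mean(B,0))
P=[onz('top',(420+x/8,220+y/8),12) for x,y in [(75,385),(262,95),(485,250),(300,525)]];print(np.array(P))
for x,y in [(173,187),(382,181),(587,175)]: print(onz('top',(300+x/9,285+y/9),120))
print(onz('top',(380,201),27))
E
```

```text
rod [422.6 110.8 175. ] [420.6 111.5 175. ] (array([422. , 111.5, 174.1]), np.float64(1.8524495866956927))
bush [ 524.  -225.9  130. ] [ 522.8 -221.7  130. ] (array([ 522.9, -223.7,  131.4]), np.float64(4.102372454433521))
col [ 567.9 -255.7  138. ] [ 565.2 -253.   138. ]
[[442.3 134.9  50. ]
 [447.  -25.5  50. ]
 [405.9 -26.3  50. ]
 [401.8 133.7  50. ]] [424.2  54.2  50. ]
[[ 517.5 -170.7   12. ]
 [ 610.5 -231.3   12. ]
 [ 561.6 -302.1   12. ]
 [ 473.9 -241.8   12. ]]
[422.  109.6 120. ]
[423.9  55.7 120. ]
[425.8   2.7 120. ]
[685.1 -43.6  27. ]
```

The longest rod is at about (422,111), in the +y hole. The bushing axis is at about (523,-224). First I turn the tool to yaw 0 so the jaws open along world x, away from the neighbouring rods.

```bash
python3 -m inch '[[1,[0,0,0],0.148],[1,[0,0,0],0.148],[1,[0,0,0],0.148],[1,[0,0,0],0.148],[1,[0,0,0],0.148],[1,[0,0,0],0.148],[1,[0,0,0],0.148],[1,[0,0,0],0.148],[1,[0,0,-20],0.143]]'
```

```text
t: 1.05
tool_pos: [136.9, 553.9, 244.0]
ee_rot: [179.2, 0.3, -1.5]
contact_force: [0.3, 0.3, 0.7]
finger_gap: 85.6
```

```bash
python3 -m inch '[[1,[28,40,0],0],[1,[28,40,0],0],[1,[28,40,0],0],[1,[28,40,0],0],[1,[28,40,0],0],[1,[28,40,0],0],[1,[28,40,0],0],[1,[28,40,0],0],[1,[28,40,0],0],[1,[25,35,0],0]]' && python3 -m inch '[[1,[0,0,0],-0.02],[1,[0,0,0],0]]'; python3 - <<'E'
from h import *
s=get_state();np.save('s1.npy',s,allow_pickle=True);print(s['tool_pos'],s['ee_rot'])
cv2.imwrite('pics/w1.png',capture('wrist')[:,:,::-1]);T=wristT(s)
print(proj('wrist',(422,111,175),T),proj('wrist',(422,111,50),T))
E
```

```text
t: 2.05
tool_pos: [406.0, 143.6, 248.0]
ee_rot: [179.6, 0.1, -1.2]
contact_force: [0.3, 0.6, 0.4]
finger_gap: 85.8
t: 2.25
tool_pos: [408.4, 138.8, 247.8]
ee_rot: [179.5, 0.1, -0.5]
contact_force: [-0.8, 0.6, -0.3]
finger_gap: 85.4
[408.39640465 138.78143976 247.81117158] [ 1.79496383e+02  1.16202037e-01 -5.26017423e-01]
[346.56329144 309.66134761] [338.7156674 241.9009526]
```

View pics/w1.png

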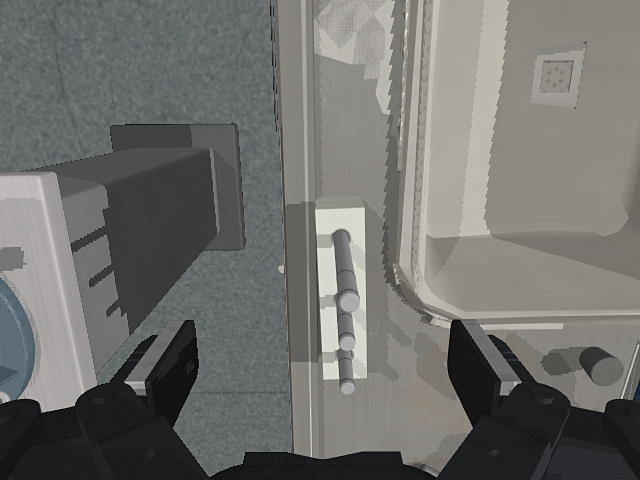

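The rod top is at (349,300) and the rod meets the block at (342,234). I'll convert these to positions.

```bash
python3 - <<'E'
from h import *
s=np.load('s1.npy',allow_pickle=True).item();T=wristT(s)
print(onz('wrist',(349,300),175,T),onz('wrist',(342,235),50,T))
print(onz('wrist',(348,341),125,T),onz('wrist',(347.5,387),100,T))
E
```

```text
[423.27126104 116.74963871 175.        ] [424.6726022  116.89246752  50.        ]
[425.97111363  62.57607548 125.        ] [427.45928761   7.27799747 100.        ]
```

The wrist view gives y about 117 and the fixed cameras about 111, possibly because the arm was still settling. I'll let it settle and measure again.

```bash
python3 -m inch '[[1,[15,20,0],0],[1,[0,0,0],-0.009],[1,[0,0,0],0],[1,[0,0,0],0]]'; python3 - <<'E'
from h import *
for i in range(3):
    s=get_state();im=capture('wrist');print(s['t'],s['tool_pos'],s['ee_rot'],s['joint_vel'].round(2))
np.save('s2.npy',s,allow_pickle=True)
cv2.imwrite('pics/w2.png',im[:,:,::-1])
cv2.imwrite('pics/w2c.png',cv2.resize(im[200:420,260:430,::-1],None,fx=3.5,fy=2.7,interpolation=cv2.INTER_CUBIC))
E
```

```text
t: 2.7
tool_pos: [420.8, 123.3, 247.4]
ee_rot: [179.5, 0.2, 0.4]
contact_force: [1.3, 1.1, 0.0]
finger_gap: 85.2
2.7 [420.77569374 123.25303679 247.4277006 ] [179.5480333    0.20163673   0.40251953] [ 1.31 -0.29  0.47  0.45  0.32  0.34]
2.75 [420.68016624 123.33338342 247.40585491] [179.55370216   0.20582369   0.41592795] [-0.26 -0.01 -0.1  -0.17 -0.19 -0.36]
2.8 [420.82018405 123.1295594  247.45244163] [179.54871816   0.19527213   0.40646019] [-0.49  0.04 -0.21 -0.14 -0.14 -0.24]
```

View pics/w2c.png

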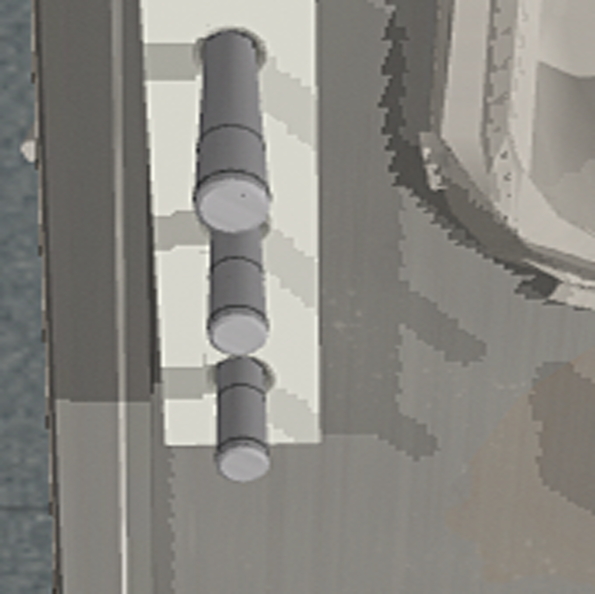

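```bash
python3 - <<'E'
from h import *
s=np.load('s2.npy',allow_pickle=True).item();T=wristT(s)
print(onz('wrist',(326.6,275.9),175,T),onz('wrist',(325.7,218.5),50,T))
for x,y,z in [(238,333,125),(243,464,100)]: print(onz('wrist',(260+x/3.5,200+y/2.7),z,T))
for x,y in [(320,443),(165,443)]: print(onz('wrist',(260+x/3.5,200+y/2.7),50,T))
E
```

```text
[423.69540233 115.43989383 175.        ] [423.70953964 115.55725965  50.        ]
[425.51467243  60.99360608 125.        ]
[427.47620359   6.01400714 100.        ]
[448.2574801  -19.39785628  50.        ]
[408.28978309 -19.78666799  50.        ]
```

Wrist gives y about 115.5 and top/scene about 111, so I use 113.5, well within the 22 mm pads. Then I lower around the rod and check.

```bash
python3 -m inch '[[1,[3,10,0],0],[1,[0,0,0],0.006],[1,[0,0,30],0],[1,[0,0,30],0],[1,[0,0,30],0],[1,[0,0,25],0],[1,[0,0,5],0],[1,[0,0,0],0]]'; python3 - <<'E'
from h import *
s=get_state();im=capture('wrist');T=wristT(s);print(s['tool_pos'],s['ee_rot'])
np.save('s3.npy',s,allow_pickle=True)
cv2.imwrite('pics/w3.png',im[:,:,::-1])
for y in (111,115): print(proj('wrist',(423.5,y,175),T),proj('wrist',(423.5,y,50),T))
im=capture('top');cv2.imwrite('pics/t3.png',cv2.resize(im[265:345,280:400,::-1],None,fx=6,fy=6,interpolation=cv2.INTER_CUBIC))
E
```

```text
t: 3.65
tool_pos: [426.1, 110.7, 126.3]
ee_rot: [179.5, -0.2, -0.1]
contact_force: [-0.2, 0.0, -0.4]
finger_gap: 85.5
[426.12166351 110.68152179 126.28466045] [ 1.79549120e+02 -1.51640769e-01 -1.34155015e-01]
[309.47651971 422.12293485] [315.58019732 259.23764688]
[309.3037818  409.00085694] [315.53002396 252.12520592]
```

View pics/w3.png

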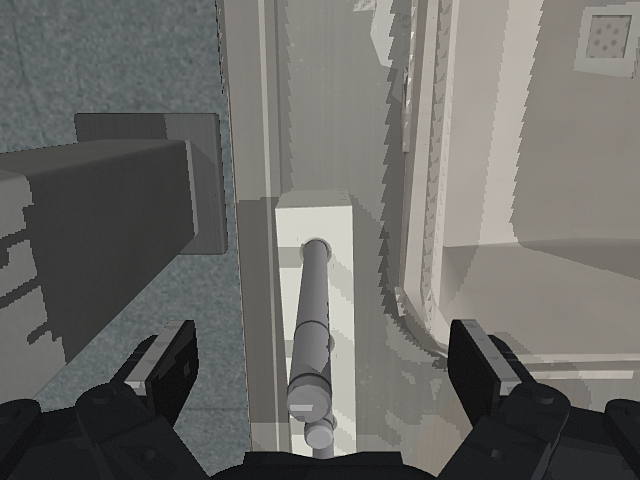

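View pics/t3.png

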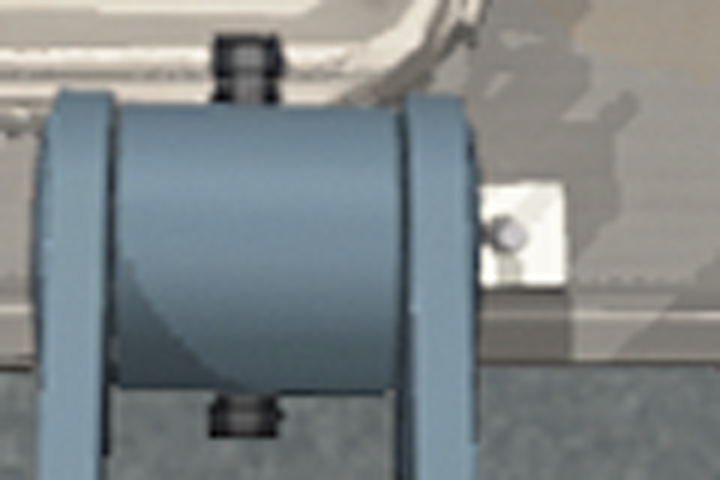

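Rod top is at (310,400), which by the wrist camera means y about 117. The gripper itself also reads about 5 mm low in the top view, so the top camera is biased and the wrist is right. I centre on y about 116, drop a little and close.

```bash
python3 -m inch '[[1,[-2.5,-6,4],0],[1,[0,0,0],0],[0.4,[0,0,0],0],[0,[0,0,0],0],[0,[0,0,0],0],[0,[0,0,0],0],[0,[0,0,0],0],[0,[0,0,0],0]]'; python3 - <<'E'
from h import *
s=get_state();im=capture('wrist');print(s['tool_pos'],s['ee_rot'],s['finger_gap'],s['contact_force'],s['ft_torque'])
cv2.imwrite('pics/w4.png',im[:,:,::-1])
E
```

```text
t: 4.55
tool_pos: [425.9, 117.6, 127.5]
ee_rot: [179.5, -0.5, -0.1]
contact_force: [-6.8, -0.7, 8.3]
finger_gap: 10.2
[425.87871745 117.56685402 127.54829179] [ 1.79549017e+02 -5.09812874e-01 -9.15510056e-02] 10.182523631879606 [-6.78829337 -0.70571131  8.31174235] [-0.05139657  1.83172818 -0.05558087]
```

View pics/w4.png

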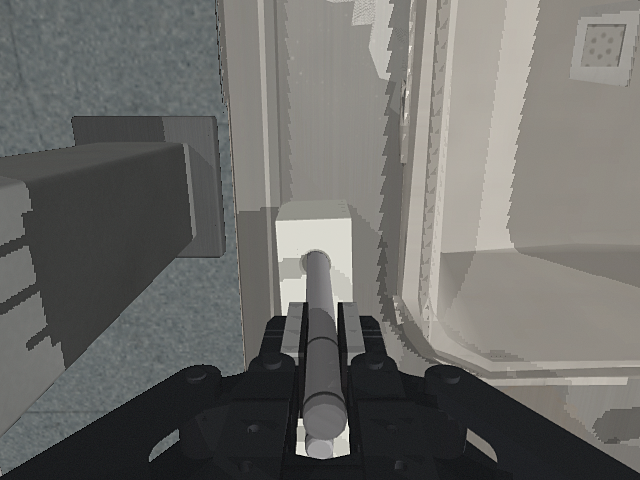

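The rod is gripped and upright between the pads (gap 10 mm). I lift straight up.

```bash
python3 -m inch '[[0,[0,0,-10],0],[0,[0,0,-20],0],[0,[0,0,-25],0],[0,[0,0,-30],0],[0,[0,0,-30],0],[0,[0,0,-30],0],[0,[0,0,-25],0],[0,[0,0,-10],0],[0,[0,0,0],0]]'; python3 - <<'E'
from h import *
s=get_state();im=capture('wrist');print(s['tool_pos'],s['ee_rot'],s['finger_gap'],s['contact_force'],s['ft_torque'])
cv2.imwrite('pics/w5.png',im[:,:,::-1])
cv2.imwrite('pics/s5.png',cv2.resize(capture('scene')[170:350,230:470,::-1],None,fx=3,fy=3))
E
```

```text
t: 5.5
tool_pos: [423.4, 118.8, 316.4]
ee_rot: [179.6, -0.6, -0.1]
contact_force: [0.6, 0.6, -2.3]
finger_gap: 10.5
[423.44719526 118.76257173 316.44400664] [ 1.79553672e+02 -5.51427977e-01 -1.27144595e-01] 10.462922008481511 [ 0.58204618  0.58842222 -2.28273734] [ 0.0131418   0.01628161 -0.01307563]
```

View pics/w5.png

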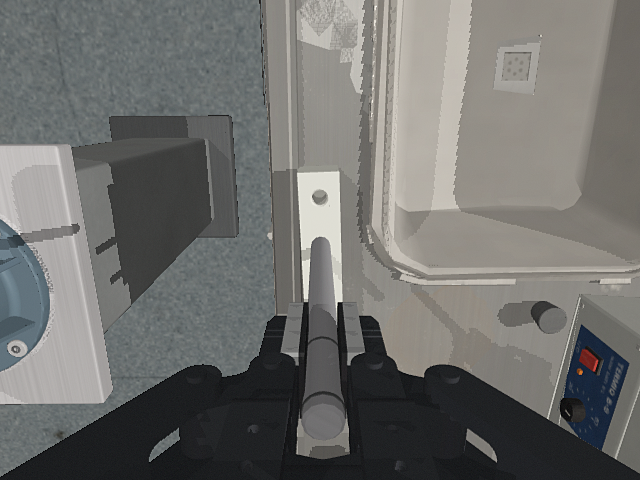

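View pics/s5.png

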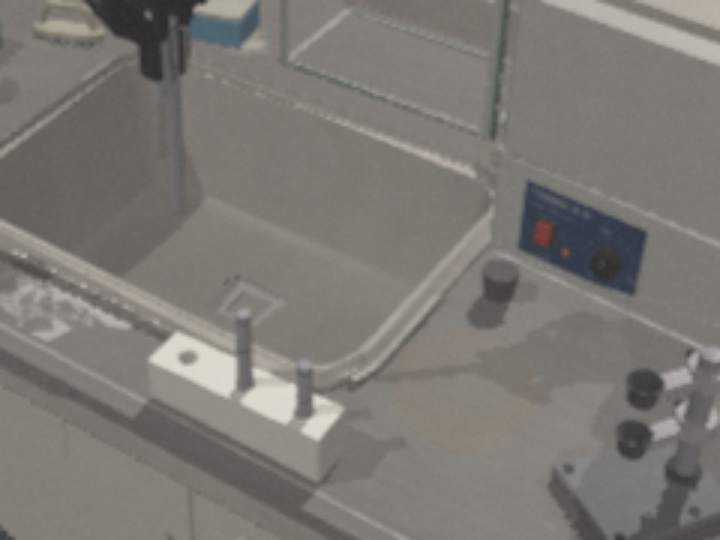

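```bash
python3 - <<'E'
from h import *
print(onz('top',(372,190),0),onz('top',(528,197),0),onz('top',(375,157),250), onz('top',(528,178),250), onz('scene',(402,252),0), onz('scene',(520,303),0))
s=get_state();C=np.linalg.inv(get_calibration('wrist')['tool_from_camera']);K=get_calibration('wrist')['K']
def pt(p):
    q=K@(C@np.r_[p,1])[:3];return q[:2]/q[2]
for y in(-2,0,2): print(y,pt([0,y,117]),pt([0,y,-48]),pt([0,y,-17]))
E
python3 - <<'E'
import cv2
im=cv2.imread('pics/w5.png');cv2.imwrite('pics/w5c.png',cv2.resize(im[220:450,270:380],None,fx=4,fy=2.6,interpolation=cv2.INTER_CUBIC))
E
```

```text
[ 7.18118840e+02 -2.63982714e+01 -2.27373675e-13] [ 704.87753452 -431.65236158    0.        ] [742.62202119  -4.95625125 250.        ] [ 701.23068142 -336.02785146  250.        ] [ 7.50143838e+02 -1.56061624e+01 -1.13686838e-13] [ 739.296891   -345.25646204    0.        ]
-2 [321.10438349 236.30730231] [319.25850592 413.42787287] [319.92382672 349.58723603]
0 [321.10576223 239.38609391] [319.27163209 419.96631927] [319.93139691 355.00883548]
2 [321.10713496 242.45148316] [319.28461994 426.43585977] [319.93890413 360.38533811]
```

View pics/w5c.png

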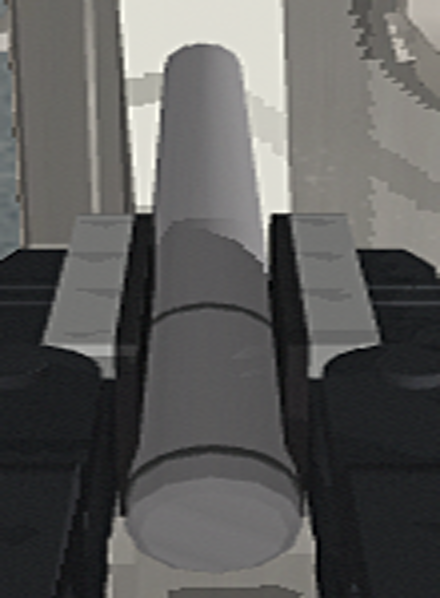

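The rod is aligned with the tool axis to about 1 mm. Now I transfer it above the stand.

```bash
python3 -m inch '[[0,[6,21,0],0],[0,[11,38,0],0],[0,[12.5,42,0],0],[0,[12.5,42,0],0],[0,[12.5,42,0],0],[0,[12.5,42,0],0],[0,[12.5,42,0],0],[0,[11,38,0],0],[0,[6,15,0],0],[0,[0,0,0],0]]'; python3 -m inch '[[0,[0,0,0],0],[0,[0,0,0],0]]'; python3 - <<'E'
from h import *
s=get_state();im=capture('wrist');print(s['tool_pos'],s['ee_rot'],s['finger_gap'],s['contact_force'],s['ft_torque'])
np.save('s6.npy',s,allow_pickle=True)
cv2.imwrite('pics/w6.png',im[:,:,::-1])
T=wristT(s)
for p in [(522,-223,130),(522,-218,130)]:print(proj('wrist',p,T))
im=capture('scene');cv2.imwrite('pics/s6f.png',im[:,:,::-1]);cv2.imwrite('pics/s6.png',cv2.resize(im[190:360,380:540,::-1],None,fx=4,fy=3.5))
E
```

```text
t: 6.6
tool_pos: [514.0, -212.1, 293.4]
ee_rot: [-179.6, 1.3, 0.1]
contact_force: [-0.2, 0.7, -1.1]
finger_gap: 10.0
t: 6.8
tool_pos: [512.9, -210.0, 290.8]
ee_rot: [-179.4, 1.5, 0.1]
contact_force: [-0.3, 0.3, -1.4]
finger_gap: 10.5
[ 512.89543831 -209.99331729  290.82841032] [-1.79409327e+02  1.50482265e+00  1.10028317e-01] 10.464599314598315 [-0.33479796  0.27044646 -1.36347087] [ 0.02394075 -0.01393485 -0.00246325]
[339.37030884 241.88165118]
[339.46333131 235.28346389]
```

View pics/w6.png

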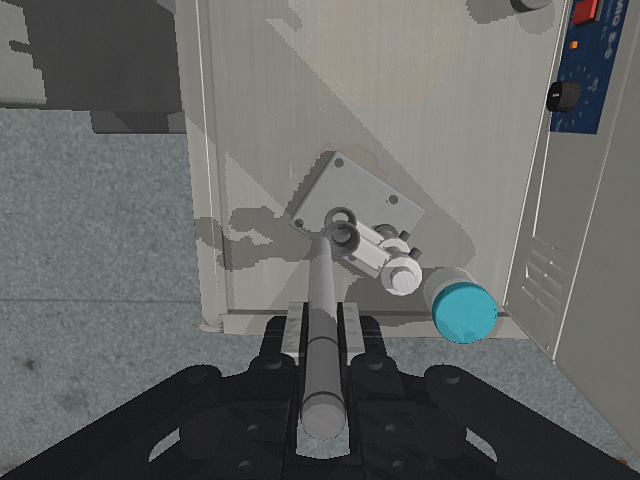

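View pics/s6.png

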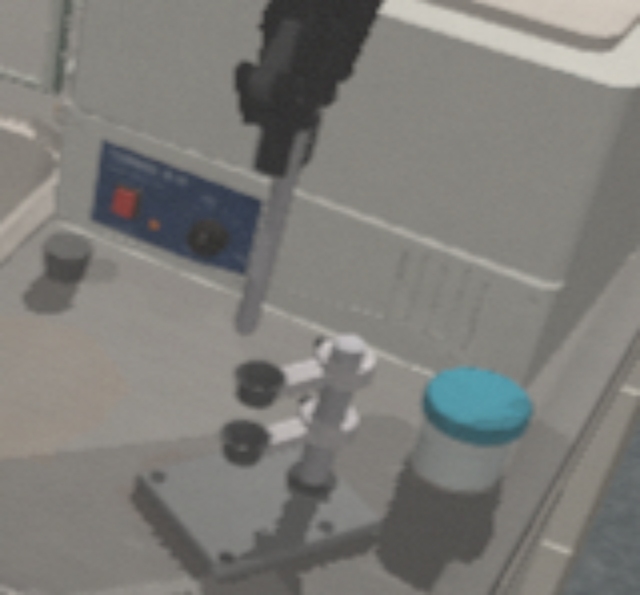

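The rod hangs clear above the stand, but the fast traverse left a tool tilt (pitch 1.5°, roll 0.6°). With the bushings needing it upright, I try undoing it with a fast reverse move and a slow return.

```bash
python3 -m inch '[[0,[-10,-38,0],0],[0,[-10,-42,0],0],[0,[-10,-42,0],0],[0,[0,0,0],0],[0,[0,0,0],0]]';  python3 -m inch '[[0,[5,10,0],0],[0,[5,10,0],0],[0,[5,10,0],0],[0,[5,10,0],0],[0,[0,0,0],0],[0,[0,0,0],0]]'
```

```text
t: 7.4
tool_pos: [481.1, -79.8, 294.8]
ee_rot: [-179.5, 1.2, 0.5]
contact_force: [0.5, -0.6, -1.5]
finger_gap: 10.8
t: 8.0
tool_pos: [504.1, -127.4, 293.9]
ee_rot: [-179.6, 1.2, 0.2]
contact_force: [-0.8, -0.3, -1.6]
finger_gap: 10.5
```

```bash
python3 -m inch '[[0,[-45,0,0],0],[0,[-45,0,0],0],[0,[0,0,0],0],[0,[0,0,0],0]]';  python3 -m inch '[[0,[45,0,0],0],[0,[45,0,0],0],[0,[0,0,0],0],[0,[0,0,0],0]]'; python3 -m inch '[[0,[0,0,-45],0],[0,[0,0,-45],0],[0,[0,0,0],0],[0,[0,0,0],0]]'; python3 -m inch '[[0,[0,0,45],0],[0,[0,0,45],0],[0,[0,0,0],0],[0,[0,0,0],0]]'
```

```text
t: 8.4
tool_pos: [410.7, -127.6, 292.0]
ee_rot: [-179.3, 1.6, 0.2]
contact_force: [1.2, -0.8, -1.0]
finger_gap: 10.1
t: 8.8
tool_pos: [504.9, -126.8, 288.2]
ee_rot: [-179.3, 1.6, 0.1]
contact_force: [-0.7, 1.1, -1.9]
finger_gap: 10.2
t: 9.2
tool_pos: [506.3, -126.8, 379.2]
ee_rot: [-179.2, 1.8, 0.2]
contact_force: [-0.5, -0.8, -2.4]
finger_gap: 10.2
t: 9.6
tool_pos: [502.3, -125.4, 287.4]
ee_rot: [-179.3, 1.7, 0.2]
contact_force: [1.0, -0.4, 0.8]
finger_gap: 10.1
```

```bash
python3 -m inch '[[0,[0,0,0],0],[0,[0,0,0],0],[0,[0,0,0],0]]' ; python3 -m inch '[[0,[0,0,0],0.15],[0,[0,0,0],0.15],[0,[0,0,0],0.15],[0,[0,0,0],0],[0,[0,0,0],0]]';  python3 -m inch '[[0,[0,0,0],-0.15],[0,[0,0,0],-0.15],[0,[0,0,0],-0.15],[0,[0,0,0],0],[0,[0,0,0],0]]'; python3 -m inch '[[0,[0,40,0],0],[0,[0,40,0],0],[0,[0,0,0],0],[0,[0,0,0],0]]'
```

```text
t: 9.9
tool_pos: [503.8, -126.2, 291.8]
ee_rot: [-179.4, 1.4, 0.2]
contact_force: [-0.8, -0.2, -0.8]
finger_gap: 10.3
t: 10.4
tool_pos: [506.6, -127.6, 298.2]
ee_rot: [179.9, 1.0, -25.8]
contact_force: [0.5, 0.1, -1.2]
finger_gap: 10.6
t: 10.9
tool_pos: [507.6, -128.1, 300.5]
ee_rot: [-179.8, 0.7, 0.5]
contact_force: [0.8, 0.1, -1.5]
finger_gap: 10.4
t: 11.3
tool_pos: [508.8, -209.7, 300.8]
ee_rot: [-179.8, 0.7, 0.2]
contact_force: [1.1, -0.6, -1.3]
finger_gap: 10.3
```

Holding reduces the tilt (1.7 to 0.7°), so slow moves and waiting should mend it.

```bash
python3 -m inch '[[0,[0,0,0],0],[0,[0,0,0],0],[0,[0,0,0],0],[0,[0,0,0],0],[0,[0,0,0],0],[0,[0,0,0],0],[0,[0,0,0],0],[0,[0,0,0],0]]' ; python3 - <<'E'
from h import *
s=get_state();im=capture('wrist');print(s['tool_pos'],s['ee_rot'],s['joint_vel'].round(2))
np.save('s7.npy',s,allow_pickle=True)
cv2.imwrite('pics/w7.png',im[:,:,::-1])
cv2.imwrite('pics/w7c.png',cv2.resize(im[180:310,280:440,::-1],None,fx=4.5,fy=4.5,interpolation=cv2.INTER_CUBIC))
E
```

```text
t: 12.1
tool_pos: [509.2, -206.0, 301.2]
ee_rot: [-179.7, 0.6, 0.3]
contact_force: [0.0, 0.2, -1.2]
finger_gap: 10.3
[ 509.16010965 -205.99753439  301.20870556] [-179.74255744    0.62888117    0.26966269] [ 0.17 -0.1   0.03 -0.03  0.07  0.13]
```

View pics/w7c.png

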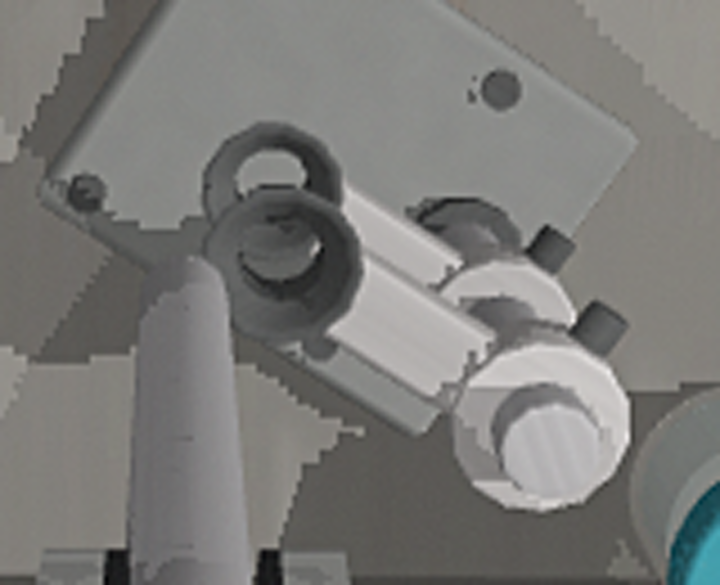

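```bash
python3 - <<'E'
from h import *
s=np.load('s7.npy',allow_pickle=True).item();T=wristT(s)
b=onz('wrist',(342.9,239.1),130,T);print('ub',b)
print('lb',onz('wrist',(340.9,222.7),78,T))
print('col',onz('wrist',(402.2,280),138,T))
print('rod? foot',onz('wrist',(322.7,239.5),301.2-117,T))
Rm=R.from_euler('xyz',s['ee_rot'],degrees=True).as_matrix()
print('foot kin',s['tool_pos']+Rm@[0,0,117],'at grasp',s['tool_pos']+Rm@[0,0,-19])
E
```

```text
ub [ 523.69957388 -220.79932178  130.        ]
lb [ 523.76550533 -220.8903196    78.        ]
col [ 568.83222851 -250.32254943  138.        ]
rod? foot [ 508.91190404 -205.58371986  184.2       ]
foot kin [ 507.87349089 -205.47787908  184.21693418] at grasp [ 509.36904774 -206.08192286  320.20736929]
```

The wrist camera puts both bushing rims at (523.7,-220.8), which agree to 0.1 mm. The rod foot is at (508.9,-205.6). I move about +15 in x and -15 in y, slowly, and descend to just above the mouth.

```bash
python3 -m inch '[[0,[5,5,0],0],[0,[5,5,0],0],[0,[3,3,0],0],[0,[2,2,5],0.004],[0,[0,0,10],0],[0,[0,0,10],0],[0,[0,0,5],0],[0,[0,0,0],0],[0,[0,0,0],0],[0,[0,0,0],0]]' ; python3 - <<'E'
from h import *
s=get_state();im=capture('wrist');print(s['tool_pos'],s['ee_rot'],s['joint_vel'].round(2))
np.save('s8.npy',s,allow_pickle=True)
cv2.imwrite('pics/w8.png',im[:,:,::-1])
cv2.imwrite('pics/w8c.png',cv2.resize(im[180:310,260:420,::-1],None,fx=4.5,fy=4.5,interpolation=cv2.INTER_CUBIC))
im=capture('scene');cv2.imwrite('pics/s8.png',cv2.resize(im[190:360,390:510,::-1],None,fx=5,fy=3.5,interpolation=cv2.INTER_CUBIC))
T=wristT(s);print(proj('wrist',(523.7,-220.8,130),T))
E
```

```text
t: 13.15
tool_pos: [524.6, -222.1, 266.5]
ee_rot: [-179.6, 0.8, -0.0]
contact_force: [-0.2, -0.3, -1.4]
finger_gap: 10.7
[ 524.5745386  -222.09486464  266.50423885] [-1.79649636e+02  7.70921383e-01 -1.18814557e-02] [ 0.07 -0.14 -0.08  0.02 -0.08 -0.1 ]
[322.56682381 230.4511932 ]
```

View pics/w8c.png

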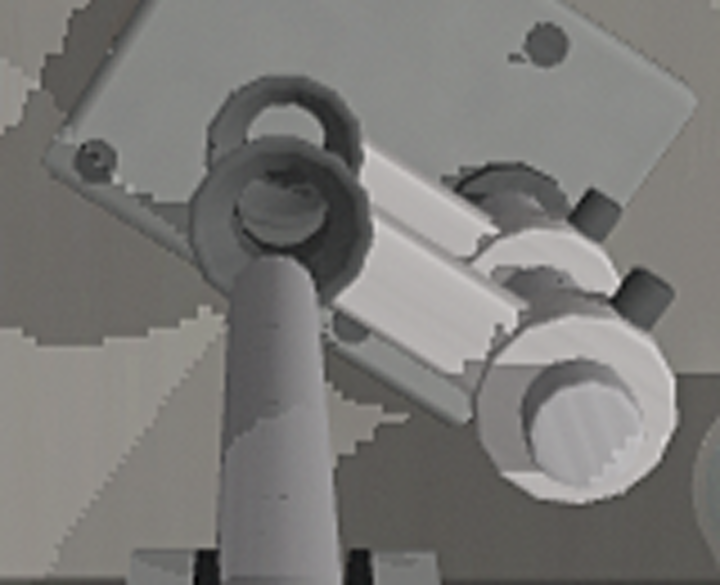

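View pics/s8.png

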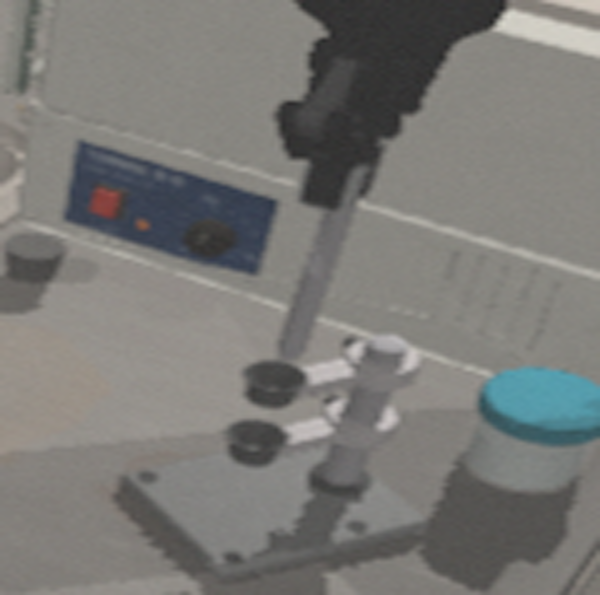

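```bash
python3 - <<'E'
from h import *
s=np.load('s8.npy',allow_pickle=True).item();T=wristT(s)
print('ub',onz('wrist',(322.6,229.6),130,T),'foot',onz('wrist',(320.5,238.5),149.5,T))
Rm=R.from_euler('xyz',s['ee_rot'],degrees=True).as_matrix()
print('foot kin',s['tool_pos']+Rm@[0,0,117])
f=s['tool_pos']+Rm@[0,0,117]
# edges of rod predicted at tool z=100, compare
for z in (117,110,60,30):
  for x in(-6,6): print(z,(proj('wrist',s['tool_pos']+Rm@[x,0,z],T)-[260,180])*4.5)
E
```

```text
ub [ 523.72193684 -220.21256147  130.        ] foot [ 522.66412117 -220.8445043   149.5       ]
foot kin [ 523.00051531 -221.37908648  149.51701685]
117 [231.45488703 266.97850416]
117 [317.8937906  267.01564771]
110 [230.19278933 281.53215607]
110 [318.84399482 281.57010421]
60 [218.87870642 411.99846263]
60 [327.36208546 412.04329786]
30 [209.28369619 522.64159271]
30 [334.58589922 522.69180951]
```

Foot and bushing line up within about 1 mm. Correcting for tilt along the rod axis, I shift x by +1.4 and y by +0.4, then lower in small steps.

```bash
python3 -m inch '[[0,[1.4,-0.4,0],0],[0,[0,0,6],0],[0,[0,0,6],0],[0,[0,0,6],0],[0,[0,0,6],0],[0,[0,0,6],0],[0,[0,0,0],0]]' ; python3 - <<'E'
from h import *
s=get_state();print(s['tool_pos'],s['ee_rot'],s['contact_force'],s['ft_torque'])
Rm=R.from_euler('xyz',s['ee_rot'],degrees=True).as_matrix()
for z in(130,95,60): print(z,s['tool_pos']+Rm[:,2]*(s['tool_pos'][2]-z))
E
```

```text
t: 13.95
tool_pos: [525.8, -221.1, 234.4]
ee_rot: [-179.6, 0.7, -0.0]
contact_force: [-0.5, 0.9, -3.3]
finger_gap: 10.3
[ 525.76795274 -221.13947383  234.42233745] [-1.79639113e+02  7.33847600e-01 -4.47962807e-03] [-0.45646224  0.91373557 -3.33077265] [ 0.16074986 -0.0075235  -0.03388163]
130 [ 524.43062004 -220.48165285  130.01063614]
95 [ 523.98237643 -220.26116618   95.01420113]
60 [ 523.53413283 -220.0406795    60.01776612]
```

```bash
python3 -m inch '[[0,[-0.3,0.4,3],0],[0,[0,0,6],0],[0,[0,0,6],0],[0,[0,0,6],0],[0,[0,0,0],0]]' ; python3 - <<'E'
from h import *
s=get_state();print(s['tool_pos'],s['ee_rot'],s['contact_force'],s['ft_torque'])
Rm=R.from_euler('xyz',s['ee_rot'],degrees=True).as_matrix()
for z in(130,95,60): print(z,s['tool_pos']+Rm[:,2]*(s['tool_pos'][2]-z))
cv2.imwrite('pics/w9.png',cv2.resize(capture('wrist')[180:310,260:420,::-1],None,fx=4.5,fy=4.5,interpolation=cv2.INTER_CUBIC))
E
```

```text
t: 14.45
tool_pos: [525.0, -220.8, 211.5]
ee_rot: [-179.6, 0.8, 0.0]
contact_force: [-1.0, 0.6, -1.3]
finger_gap: 10.9
[ 525.01757562 -220.76835     211.46693167] [-1.79569083e+02  7.60786772e-01  1.11031459e-02] [-1.00338132  0.57839422 -1.27202171] [ 0.13855501 -0.00203448 -0.0080738 ]
130 [ 523.93578229 -220.15585979  130.00948551]
95 [ 523.4710199  -219.89272042   95.0135607 ]
60 [ 523.00625751 -219.62958104   60.01763588]
```

View pics/w9.png

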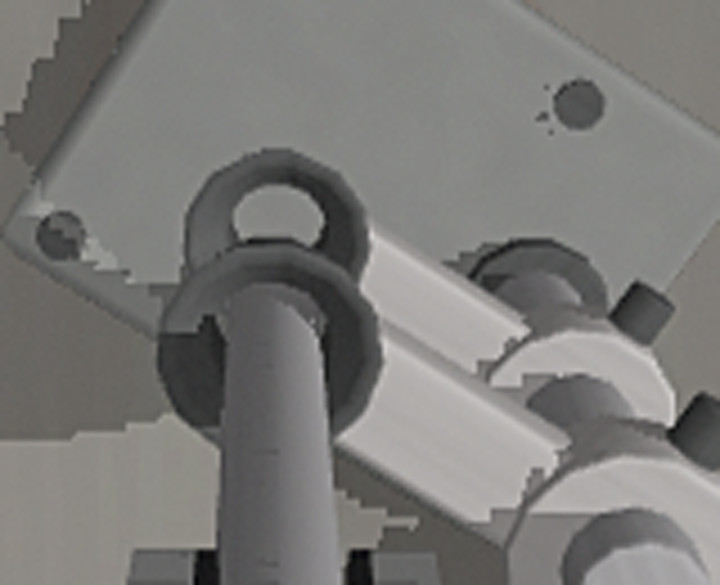

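The foot is inside the upper bushing, about 0.8 mm towards +y with light contact forces. I correct that and continue.

```bash
python3 -m inch '[[0,[0.2,0.9,2],0],[0,[0,0,5],0],[0,[0,0,5],0],[0,[0,0,5],0],[0,[0,0,0],0]]' ; python3 - <<'E'
from h import *
s=get_state();print(s['tool_pos'],s['ee_rot'],s['contact_force'],s['ft_torque'])
Rm=R.from_euler('xyz',s['ee_rot'],degrees=True).as_matrix()
for z in(130,95,60): print(z,s['tool_pos']+Rm[:,2]*(s['tool_pos'][2]-z))
im=capture('wrist')
cv2.imwrite('pics/w10.png',cv2.resize(im[180:310,260:420,::-1],None,fx=4.5,fy=4.5,interpolation=cv2.INTER_CUBIC))
E
```

```text
t: 15.0
tool_pos: [525.0, -220.9, 194.0]
ee_rot: [-179.5, 0.8, 0.0]
contact_force: [0.9, 2.3, -2.3]
finger_gap: 10.4
[ 525.0296215  -220.85568723  194.02491063] [-1.79494788e+02  7.56104986e-01  2.19029734e-02] [ 0.85590785  2.28990564 -2.31057955] [ 0.43385153  0.12651974 -0.0350294 ]
130 [ 524.18455701 -220.29147062  130.00806358]
95 [ 523.72259218 -219.98303471   95.01247163]
60 [ 523.26062734 -219.6745988    60.01687968]
```

View pics/w10.png

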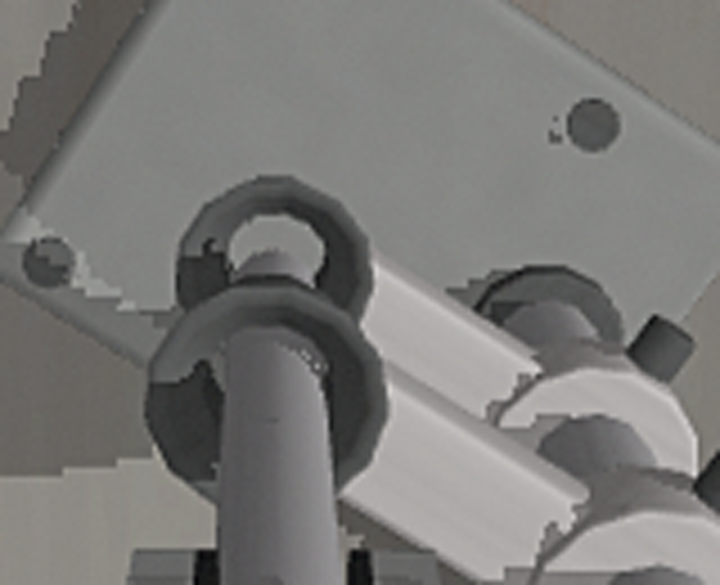

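```bash
cat > ov.py <<'E'
from h import *
import sys
s=get_state();T=wristT(s);im=capture('wrist')[:,:,::-1].copy()
Rm=R.from_euler('xyz',s['ee_rot'],degrees=True).as_matrix()
cx,cy=523.7,-220.7
x0,y0,x1,y1,f=250,180,430,330,4
big=cv2.resize(im[y0:y1,x0:x1],None,fx=f,fy=f,interpolation=cv2.INTER_CUBIC)
a=np.linspace(0,2*np.pi,60)
def dr(pts,c):
    q=np.array([(proj('wrist',p,T)-[x0,y0]+.5)*f for p in pts]).astype(int)
    cv2.polylines(big,[q.reshape(-1,1,2)],False,c,1)
for z,r in((130,14.5),(130,11.5),(78,14.5),(60,7.5)): dr([(cx+r*np.cos(t),cy+r*np.sin(t),z) for t in a],(0,0,255))
for zt,r in((117,4),(110,6)): dr([s['tool_pos']+Rm@[r*np.cos(t),r*np.sin(t),zt] for t in a],(0,255,0))
for x in(-6,6): dr([s['tool_pos']+Rm@[x,0,z] for z in (110,20)],(0,255,0))
cv2.imwrite(sys.argv[1],big);print(s['tool_pos'],s['ee_rot'],s['contact_force'],s['ft_torque'])
E
python3 ov.py pics/o1.png
```

```text
[ 525.04179147 -220.86626042  194.18348947] [-1.79494230e+02  7.59949146e-01  2.30603087e-02] [-0.20911661  1.85412002 -2.06028119] [0.48801185 0.16725297 0.02737383]
```

View pics/o1.png

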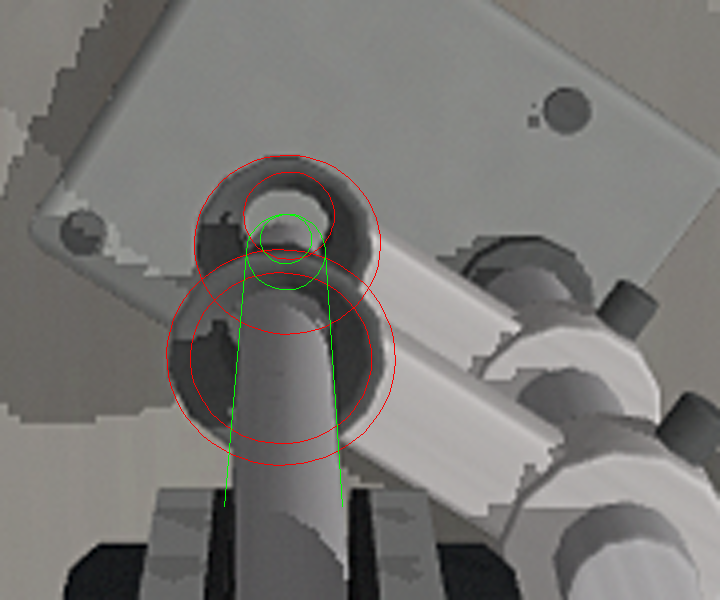

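The overlay shows the foot entering the lower bushing's flare. There is a light +y force (2 N) at the upper bushing, so I back off in y and recheck the force.

```bash
python3 -m inch '[[0,[-0.3,-1.2,0],0],[0,[0,0,0],0],[0,[0,0,0],0]]' ; python3 ov.py pics/o2.png
```

```text
t: 15.4
tool_pos: [525.1, -220.6, 194.6]
ee_rot: [-179.6, 0.7, 0.0]
contact_force: [-1.2, 2.4, -2.4]
finger_gap: 10.6
[ 525.12926298 -220.56449584  194.6458149 ] [-1.79607151e+02  6.98603196e-01  1.15743517e-02] [-1.22292853  2.39640822 -2.3893142 ] [ 0.37171549  0.11974478 -0.0133738 ]
```

View pics/o2.png

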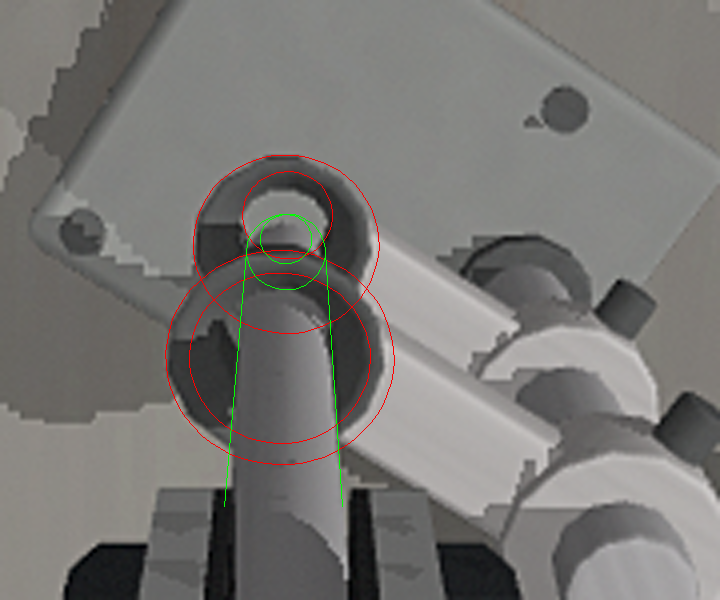

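```bash
python3 -m inch '[[0,[-0.3,-1,0],0],[0,[-0.3,-1,0],0],[0,[0,0,0],0]]'; python3 -m inch '[[0,[0,0,0],0]]'; python3 -m inch '[[0,[0,-1,0],0],[0,[0,0,0],0]]'
```

```text
t: 15.75
tool_pos: [525.1, -219.4, 195.5]
ee_rot: [-179.7, 0.6, 0.0]
contact_force: [-0.2, -0.0, -1.2]
finger_gap: 10.4
t: 15.85
tool_pos: [525.3, -219.6, 195.7]
ee_rot: [-179.8, 0.6, -0.0]
contact_force: [-0.0, 0.1, -1.7]
finger_gap: 10.4
t: 16.05
tool_pos: [525.4, -218.7, 196.0]
ee_rot: [-179.8, 0.5, -0.0]
contact_force: [0.0, 0.0, -1.3]
finger_gap: 10.3
```

Contact-free at y about -219. I continue down with a small -x trim.

```bash
python3 -m inch '[[0,[-0.8,0.2,3],0],[0,[-0.4,0,5],0],[0,[0,0,5],0],[0,[0,0,0],0]]'; python3 ov.py pics/o3.png
```

```text
t: 16.45
tool_pos: [523.8, -218.9, 181.6]
ee_rot: [-179.8, 0.5, -0.0]
contact_force: [-1.1, 0.1, -1.4]
finger_gap: 10.3
[ 523.84344603 -218.85609907  181.6175455 ] [-1.79790196e+02  5.47040280e-01 -4.34130568e-03] [-1.0542472   0.09826008 -1.44753827] [ 0.01770894 -0.01283177 -0.00879645]
```

View pics/o3.png

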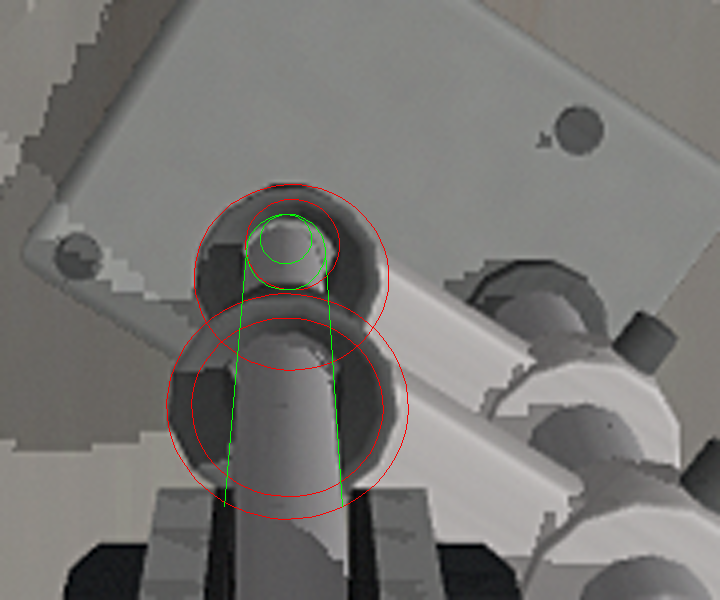

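No contact torque, and the foot is in the lower bore. I continue down.

```bash
python3 -m inch '[[0,[0,0,5],0],[0,[0,0,5],0],[0,[0,0,0],0]]'; python3 ov.py pics/o4.png
```

```text
t: 16.8
tool_pos: [524.0, -219.0, 171.1]
ee_rot: [-179.8, 0.5, -0.0]
contact_force: [0.0, -0.8, -1.2]
finger_gap: 10.6
[ 523.961575   -218.96183092  171.10557313] [-1.79805595e+02  5.23874229e-01 -2.96349540e-03] [ 0.00125775 -0.82937283 -1.2351649 ] [ 0.0082365  -0.06153378  0.00313272]
```

View pics/o4.png

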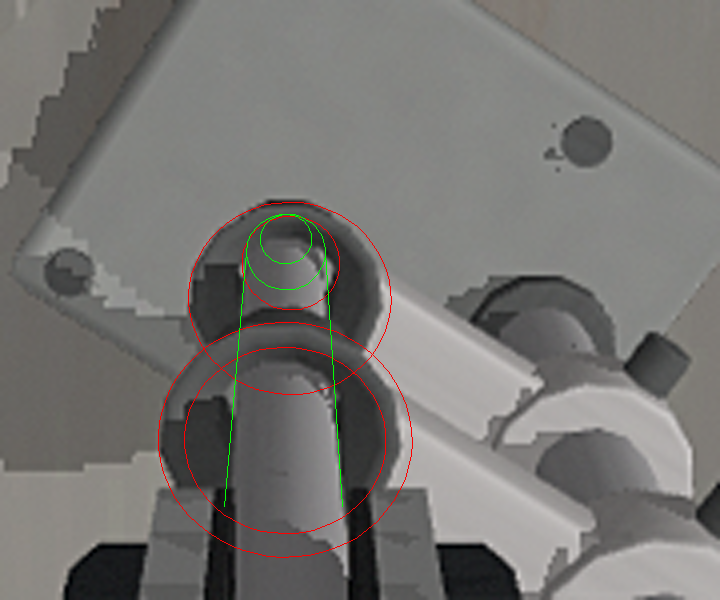

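```bash
python3 -m inch '[[0,[-0.2,0,5],0],[0,[0,0,5],0],[0,[0,0,5],0],[0,[0,0,1],0],[0,[0,0,0],0]]'; python3 ov.py pics/o5.png; python3 - <<'E'
from h import *
im=capture('scene')[:,:,::-1]
cv2.imwrite('pics/s9.png',cv2.resize(im[230:355,400:510],None,fx=6,fy=4.7,interpolation=cv2.INTER_CUBIC))
cv2.imwrite('pics/s9f.png',im)
E
```

```text
t: 17.35
tool_pos: [523.7, -218.9, 154.0]
ee_rot: [-179.8, 0.5, -0.0]
contact_force: [0.4, 0.0, -1.3]
finger_gap: 10.3
[ 523.68202885 -218.93487431  153.99996465] [-1.79809736e+02  5.16182640e-01 -2.37719841e-03] [ 4.19500592e-01  5.77795689e-04 -1.28903173e+00] [-0.02250516  0.0022236  -0.01167529]
```

View pics/o5.png

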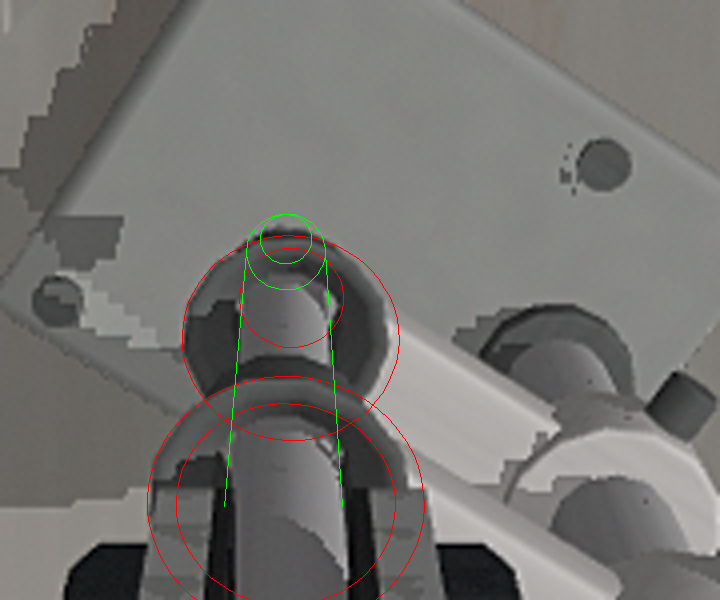

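View pics/s9.png

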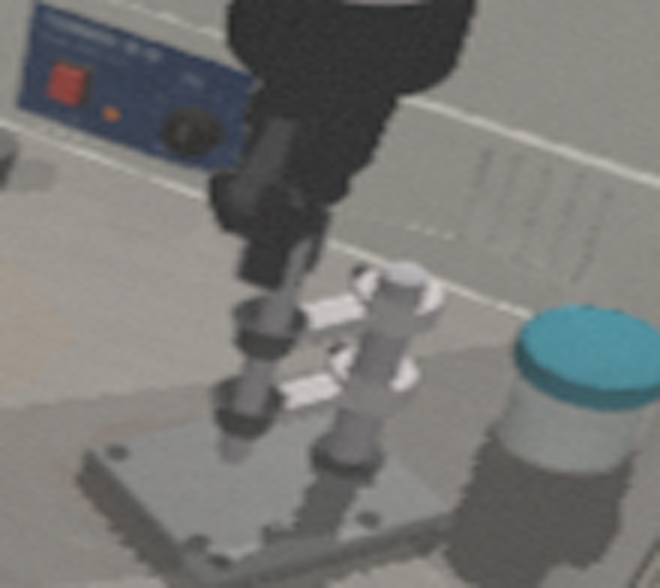

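The rod passes through both bushings with its foot below the lower one, at about (235,458) in the scene crop. I check the foot height.

```bash
python3 - <<'E'
from h import *
f=lambda p:((proj('scene',p)-[400,230])*[6,4.7]).round(0)
for z in(130,78,60,46,41,36,31,26,12): print(z,f((523.3,-220,z)))
print('basecorners')
E
```

```text
130 [267. 311.]
78 [246. 391.]
60 [238. 417.]
46 [233. 437.]
41 [231. 444.]
36 [229. 452.]
31 [227. 459.]
26 [225. 466.]
12 [220. 485.]
basecorners
```

Allowing for a bias of about 5 crop pixels at the upper rim, the foot is at z of about 35–36, which is mid-gap. I hold briefly and check for drift.

```bash
python3 -m inch '[[0,[0,0,0],0],[0,[0,0,0],0],[0,[0,0,0],0],[0,[0,0,0],0],[0,[0,0,0],0],[0,[0,0,0],0]]'; python3 - <<'E'
from h import *
im=capture('scene')[:,:,::-1]
cv2.imwrite('pics/s10.png',im)
s=get_state();print(s['t'],s['tool_pos'],s['contact_force'],s['ft_torque'],s['joint_vel'].round(2))
E
```

```text
t: 18.05
tool_pos: [524.2, -219.3, 155.1]
ee_rot: [-179.9, 0.4, -0.0]
contact_force: [0.5, 0.6, -0.5]
finger_gap: 10.4
18.1 [ 524.20560295 -219.27378997  155.09493607] [-0.5477606  -0.11957238 -1.42493928] [ 0.01656999  0.0193871  -0.00270677] [-0.01  0.06  0.05 -0.08  0.02  0.01]
```

View pics/s10.png

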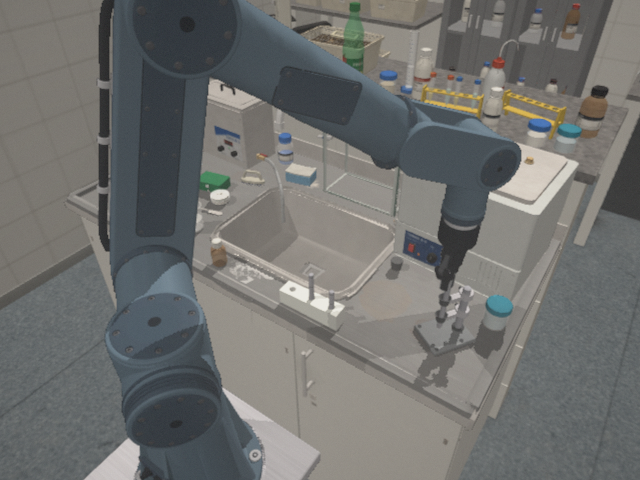

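The rod is still, with no side force and only its own weight (about 1.3 N) on the wrist. The other two rods and the bystanders are in place. Handing in.

```bash
python3 -c "
from cell import *
print(job_done());s=get_state();print(s['t'],s['tool_pos'],s['finger_gap'])"
```

```text
the job is handed in; nothing more can be done
None
the job is handed in; nothing more can be done
```

The longest rod, from the +y hole of the block, now hangs in both bushings with its foot at about z = 37 mm. Midway between the lower bushing and the base plate is 36 mm. The gripper still holds it, and the job was handed in at about 18 s of the 48 s allowed.

**Last checks:** The arm was nearly still and the rod hung upright with about 0.4° tilt. There was no clear side force or torque on the wrist, only about 1.3 N downward, close to the rod's weight. The scene view showed the foot below the lower bushing, and the other two rods, the jar, the bottle and the stopper in place. The arm hides the beaker in the last picture, so I could not recheck it; the arm never came down near it.

**Disagreements on the way:**
- **Cameras:** The top camera read about 5 mm off in y, so I used the wrist camera for the grasp and the fit.
- **Tilt:** Fast moves tilted the tool by up to about 1.8°. I let that settle before lowering the rod.
- **Contact:** The rod touched the upper bushing at about 2 N on the way in. I shifted it sideways until the force was gone, to a y about 1–1.5 mm from the wrist camera's estimate.
- **Finger gap:** It read about 10.4 mm on the 12 mm rod throughout.

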